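Clear the first aid tin off the recess flap and open it

TASK

The first aid tin is standing on the closed aluminium flap of the plywood recess box. It is too wide to grip: without letting it fall, slide it sideways onto the narrow flat ledge beside the box so that it sits level, square and centred on that ledge, clear of the flap; then lift the flap (it has a tab in front) until it stands upright and leave it open. Do not use the sloped log-book rest on the other side, and leave the mallet, padlock and whistle where they are.

Things in the scene. Friction and masses are not known exactly. Their poses are not given: they have to be found in the camera images.
- recess: Open plywood box on the work surface, 180 mm (its x) by 190 mm (its y), 64 mm high, fixed; origin at the centre of its underside. With the closed flap on it the top face is 70 mm above the work surface. Its x axis points away from the robot, from the flap's tab to the flap's hinge. It stands at varying places and yaw.
- flap (a joint): Hinge angle of the aluminium flap (180 by 190 mm, 6 mm thick, 0.35 kg) that covers the whole top of the box; 0 = closed and level, grows as the front edge rises, pi/2 = upright, stop at 1.75 rad. The hinge is along the box's far (+x) top edge, parallel to the box's y axis, and stiff enough to hold the flap wherever it is left.
- flap_hinge (a point): Middle of the flap's hinge line, 67 mm above the work surface, 90 mm to the box's +x from its centre.
- flap_tab (a point): Point to grip on the flap's tab: a flat aluminium tongue 22 mm wide (along the box's y), 10 mm thick, that sticks out 42 mm from the middle of the flap's front (-x) edge; this point lies 28 mm out from that edge, 208 mm from the hinge line, 67 mm above the work surface when closed. Its 22 mm width can be pinched from above, so that it can pivot between the pads as the flap rises.
- ledge: Narrow flat-topped plywood ledge, fixed: top 220 mm long (its x) by 70 mm wide (its y), 68.5 mm above the work surface, on a thinner upright and foot. Origin at the centre of its underside; same yaw as the box. It stands beside the box, on the left or the right (it varies), its centre line 158 mm from the box's centre: a gap of 28 mm between its top and the flap's side edge.
- rest: Sloped aluminium log-book rest, 190 mm by 70 mm, rising from about 30 mm high in front to 64 mm behind, with a thin book on it; fixed, on the other side of the box from the ledge, its centre also 158 mm from the box's centre. Origin at the centre of its underside.
- tin: Blue plastic first aid tin with a white cross on top: a closed box 150 mm (its x) by 100 mm (its y), 58 mm high, about 0.3 to 0.65 kg. Origin at the centre of its underside. At the start it stands on the closed flap, its long side roughly along the box's x axis.
- mallet: Rubber mallet lying on the work surface to the left, 275 mm long, block-shaped orange head 100 mm wide and 60 mm thick at its +x end; origin on the work surface near the middle of its length. Bystander.
- padlock: Steel padlock lying flat to the right, body 55 by 60 by 26 mm with a shackle on its +x side; origin at the underside of the body. Bystander.
- whistle: White whistle lying to the right, about 75 mm long and 28 mm high; origin on the work surface under its middle. Bystander.
Mind the look-alikes: they are no part of the job. Of the things shaped like the tin, the blue one is meant. Leave any pink look-alike of the ledge alone.

How it is judged:
By the outcome, as a careful person would: the job done as asked, in the order asked, and still so for the second after the job is handed in, with the robot touching nothing.
It also fails if it takes over 56 s, if anything falls off the work surface, if the arm or the gripper's body presses on something with over 40 N, if the wrist force passes 120 N, or if a joint passes its speed limit or range.

ROBOT

A 6-joint arm with a two-finger parallel gripper is mounted at the origin on the work surface. World frame = base frame: x ahead of the robot, y to its left, z up, the work surface at z = 0. Lengths are in m, angles in rad, forces in N, time in s.
With the tool pointing down it reaches from about 0.375 to 0.9 m from the base axis. Payload 3.1 kg.
Tool frame: the origin (TCP) lies at the very end of the fingers, on their centre line; the grasp point (between the pads) lies arm.grasp_offset behind it (arm.grasp_offset is the distance from the TCP to the grasp point, in m); z points along the fingers, y is the line along which they close (so a half turn about z gives the same grasp; the last joint's range is limited). The gripper opens to 85 mm and grips with 20 to 120 N. Pads are 22 mm wide; open, the fingers measure 114 mm over their backs; the gripper's body (76 mm by 85 mm) begins 54 mm behind the grasp point. The pads swing forward as they close: fully open they stand 13 mm farther back than shut.
Start: joints at [-1.331, 0.527, 1.433, -0, 1.181, -0.178], TCP at [0.254, -0.571, 0.231] pointing down, gripper open.
Joint ranges: [-3.08, 3.08], [-0.75, 2.2], [0.22, 2.44], [-1.43, 4.57], [0, 2.65], [-2.85, 2.85]. Speed limits (rad/s): [2.79, 2.79, 3.14, 3.14, 3.14, 3.14].

INTERFACE

Orientations are given as a unit quaternion [w, x, y, z].
In Python, from workcell import arm gives the robot as it stands.
- The arm moves only by the shell command python3 -m jog 'ROWS'. ROWS is JSON, a list that holds one entry, the list of rows, each a list of 7 numbers: the shift along the tool's x, y, z as a fraction of full scale, then the turn, a rotation vector about the tool's x, y, z as a fraction of full scale, then the opening, from -1 (shut) to 1 (fully open). In form: [[[dx, dy, dz, ax, ay, az, jaw], ...]]. A call has 1 to 8 rows; each row shifts and turns the commanded pose from where the row before left it, along the tool's axes as they then stand; what a row does not reach is not made up. Full scale, the value 1, is 50 mm for a shift and 0.15 rad for a turn. A row lasts 1/10 s, in which the tool goes at most 50 mm and 8.59 degrees, less where a joint would pass 70% of its speed; a pose out of reach is approached as far as the arm can. A call with a number of a shift or a turn outside -1 to 1 is refused whole. A call with a gripper value outside its range is refused whole. The fingers move at their own pace and stop on an object; the grip force is fixed at half the most. Time passes only in rows, so rows that do not move let the fingers close. It gives the time, the measured TCP pose, the force, the opening and the grip force at its end, in the units of the state.
- arm.get_state(): the state, without advancing time (a new reading comes with each control period).
- arm.snapshot(name): name is "side" or "top"; returns the picture (480x640x3 uint8, blue, green, red); there is no depth.
- arm.camera_params(name): a dict with "vertical_fov" (degrees; the focal length in pixels is half the picture's height over the tangent of half this angle, whatever the lens; pixels are square), "cx", "cy" (the principal point, pixels), "camera_from_world" (4x4, takes a point from world to camera coordinates). Camera axes: x right, y up, looking along -z (the intrinsics and any distortion apply to the point x, -y, -z); pixel columns grow to the right and rows downward; lengths in m; the calibration is good to about 2 mm. A picture is of the moment at which its call begins. camera_params takes no time and is no camera call.
- arm.sign_off(): hands the job in; it is judged then, once.
The state is a dict: "clock": time; "joints": joint angles; "qvel": joint speeds; "effort": joint torques, N m; "tcp_pos": TCP position; "tcp_rot": TCP orientation; "contact_force": force on the tool from outside, world axes, zero at the start; "ft_torque": the same for the moment, N m; "width": finger opening in m; "grip_force": force on a finger pad.
Only numpy, scipy, OpenCV 4.12 (cv2) and the standard library are available. Lean on these libraries where they do the work, as an engineer would, in place of code of your own. Each camera call takes 0.05 s, during which the arm holds its last target. There are 200 camera calls.

## Working session

There is one attempt and no reset: what is moved stays moved. The work goes in short steps, Python scripts to look and compute and a shell command to move; the robot and the scene stay as the last step left them, time stands still between calls to the robot, and variables do not carry over. Pictures are saved under pics/ and viewed, at most 10 in all, crops included, and the job is handed in when it is done.

```bash
mkdir -p pics; ls; python3 - <<'E'
from workcell import arm
import cv2,numpy as np
np.set_printoptions(precision=4,suppress=True)
for n in("side","top"):
    cv2.imwrite(f"pics/{n}0.png",arm.snapshot(n)); p=arm.camera_params(n); print(n,p)
print(arm.get_state(),arm.grasp_offset)
E
```

```text
pics
side {'vertical_fov': 53.75964767756793, 'cx': 314.47109966417963, 'cy': 231.90202199493558, 'camera_from_world': array([[ 0.9868, -0.1618,  0.0045, -0.6352],
       [ 0.1041,  0.6559,  0.7476, -0.1254],
       [-0.1239, -0.7373,  0.6641, -1.0698],
       [ 0.    ,  0.    ,  0.    ,  1.    ]])}
top {'vertical_fov': 49.189624170761334, 'cx': 322.63379391222753, 'cy': 234.62154998239714, 'camera_from_world': array([[ 0.01  , -0.9999,  0.0068,  0.0095],
       [ 0.9957,  0.0106,  0.0921, -0.617 ],
       [-0.0921,  0.0058,  0.9957, -1.253 ],
       [ 0.    ,  0.    ,  0.    ,  1.    ]])}
{'clock': 0.1, 'joints': array([-1.3315,  0.5284,  1.4337, -0.    ,  1.1814, -0.1785]), 'qvel': array([ 0.0031,  0.0003, -0.0031, -0.0003, -0.0001,  0.002 ]), 'effort': array([  0.    , -44.3304, -17.8586,  -0.0003,   0.0039,  -0.    ]), 'tcp_pos': array([ 0.2535, -0.5706,  0.2304]), 'tcp_rot': array([-0.001 ,  0.9783,  0.2074, -0.    ]), 'contact_force': array([ 0.3874,  0.3   , -0.0515]), 'ft_torque': array([-0.0141,  0.0218,  0.0076]), 'grip_force': 0.0, 'width': 0.08503056645089466} 0.0187
```

View pics/top0.png

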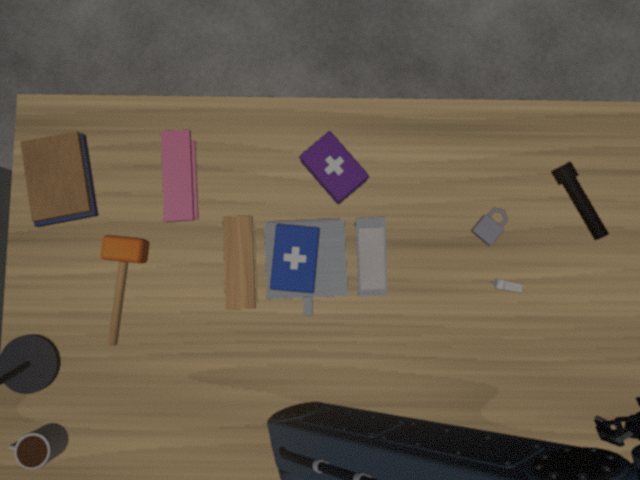

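View pics/side0.png

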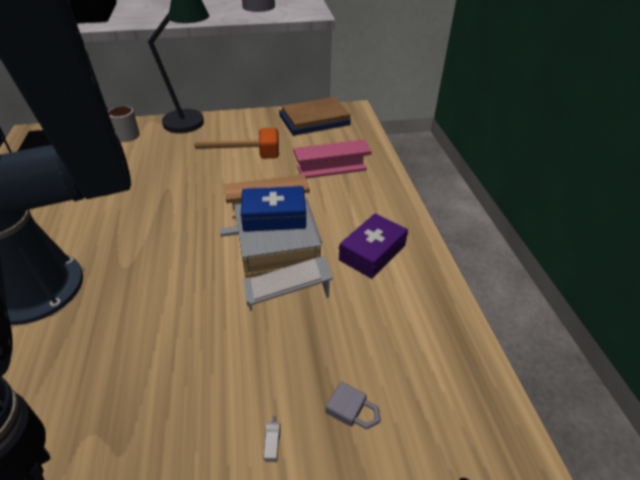

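Top view: the blue tin is at (295,258). Look-alike candidates are the purple tin (334,166) and the pink ledge (178,175). The ledge is plywood at (239,262), on the box's left (+y), and the rest is at (371,256). I'll confirm in an enlarged crop and measure.

```bash
cat > h.py <<'E'
import cv2,numpy as np
from workcell import arm
np.set_printoptions(precision=4,suppress=True)
def cam(n):
    p=arm.camera_params(n); f=240/np.tan(np.radians(p["vertical_fov"]/2))
    return f,p["cx"],p["cy"],np.array(p["camera_from_world"])
def ray(n,uv):
    f,cx,cy,T=cam(n); d=np.array([(uv[0]-cx)/f,-(uv[1]-cy)/f,-1.]); R=T[:3,:3]
    return -R.T@T[:3,3],R.T@d
def plane(n,uv,z):
    o,d=ray(n,uv); return o+d*(z-o[2])/d[2]
def tri(a,b):
    (o1,d1),(o2,d2)=ray("top",a),ray("side",b)
    s=np.linalg.lstsq(np.c_[d1,-d2],o2-o1,rcond=None)[0]
    p,q=o1+s[0]*d1,o2+s[1]*d2; return (p+q)/2,np.linalg.norm(p-q)
def proj(n,P):
    f,cx,cy,T=cam(n); c=T[:3,:3]@P+T[:3,3]; return np.array([cx+f*c[0]/-c[2],cy-f*c[1]/-c[2]])
def big(m):
    n,l,s,c=cv2.connectedComponentsWithStats(m.astype(np.uint8)); k=1+np.argmax(s[1:,4]); return l==k
def bluemask(im):
    h=cv2.cvtColor(im,cv2.COLOR_BGR2HSV); return big((h[...,0]>100)&(h[...,0]<125)&(h[...,1]>150)&(h[...,2]>50))
def cross(im):
    m=bluemask(im); hull=cv2.convexHull(np.argwhere(m)[:,::-1].astype(np.int32)); f=cv2.fillConvexPoly(np.zeros(m.shape,np.uint8),hull,1)>0
    h=cv2.cvtColor(im,cv2.COLOR_BGR2HSV); w=big(f&(h[...,1]<110)&(h[...,2]>110)); return np.argwhere(w)[:,::-1].mean(0),hull
E
python3 - <<'E'
from h import *
t=cv2.imread("pics/top0.png");s=cv2.imread("pics/side0.png")
ct,ht=cross(t);cs,hs=cross(s)
print("cross",ct,cs,tri(ct,cs))
r=cv2.minAreaRect(ht);print(r)
for c in cv2.boxPoints(r):print(c,plane("top",c,.128))
a=cv2.resize(t[200:325,210:400],None,fx=4,fy=4,interpolation=cv2.INTER_CUBIC)
b=cv2.resize(s[165:315,215:345],(0,0),fx=4,fy=4,interpolation=cv2.INTER_CUBIC)
cv2.imwrite("pics/ctop.png",a);cv2.imwrite("pics/cside.png",b)
E
```

```text
cross [294.4582 257.5562] [272.7413 198.1194] (array([0.556 , 0.0792, 0.127 ]), np.float64(0.0012346049456219328))
((294.47955322265625, 258.22540283203125), (41.37483215332031, 63.55609130859375), 5.19442892074585)
[271.0001 288.    ] [0.4869 0.1304 0.128 ]
[276.7542 224.7049] [0.6291 0.1201 0.128 ]
[317.959  228.4508] [0.6216 0.0271 0.128 ]
[312.205  291.7459] [0.4795 0.0384 0.128 ]
```

View pics/ctop.png

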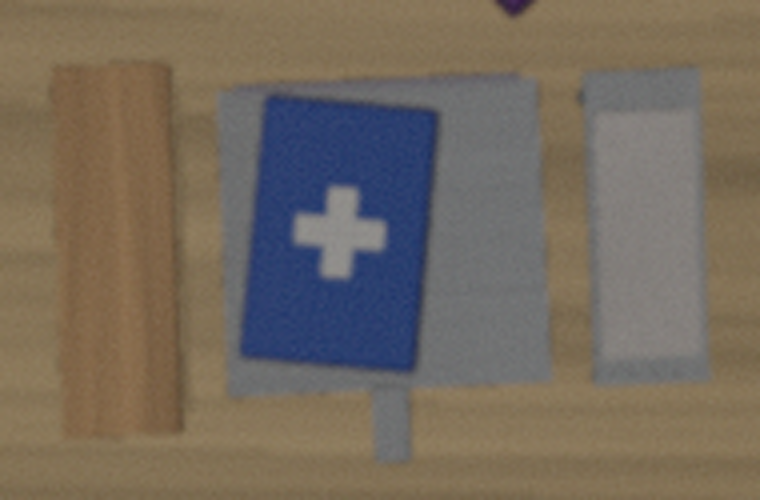

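View pics/cside.png

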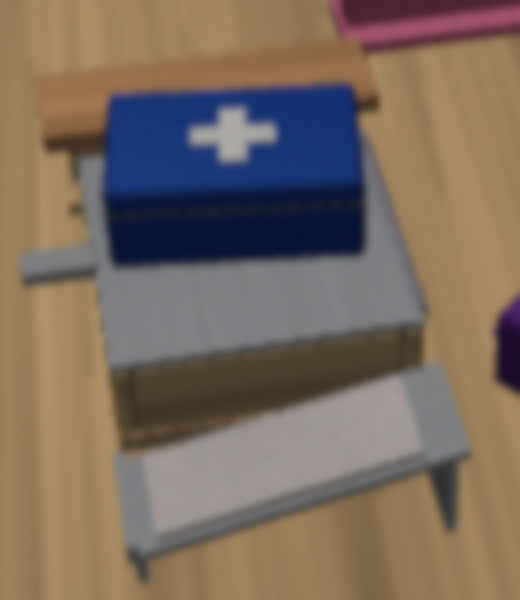

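The crops confirm the blue tin on the grey flap, about 8° askew to it. The plain plywood ledge is on the box's left and the sloped rest on its right. Next I'll fit the flap and the ledge.

```bash
python3 - <<'E'
from h import *
t=cv2.GaussianBlur(cv2.imread("pics/top0.png"),(3,3),0)
h=cv2.cvtColor(t,cv2.COLOR_BGR2HSV); print("ledge/table hsv",h[260,232],h[280,250],h[262,210],h[230,240],h[280,335])
# ledge: redder hue than the table
roi=np.zeros(h.shape[:2],bool); roi[205:320,215:262]=1
led=big(roi&(h[...,0]<=14)&(h[...,1]>70)); roi[:]=0; roi[210:325,262:352]=1
fl=big(roi&((h[...,1]<60)|bluemask(t)))
fl=cv2.morphologyEx(fl.astype(np.uint8),cv2.MORPH_CLOSE,np.ones((7,7)))
tab=fl.copy(); flp=cv2.morphologyEx(fl,cv2.MORPH_OPEN,np.ones((25,25)))
tab=big((tab>0)&(flp==0)&(np.arange(480)[:,None]>298))
for n,m,z in(("ledge",led,.0685),("flap",flp>0,.07),("tab",tab,.07)):
    P=np.array([plane("top",c,z)[:2] for c in np.argwhere(m)[:,::-1]])*1000
    r=cv2.minAreaRect(P.astype(np.float32)); a=r[2]; print(n,m.sum(),r, cv2.boxPoints(r).round(1).tolist(),P.mean(0))
# two-view height of the ledge and flap corners (picked in the crops)
C=lambda x,y,o:((x+.5)/4-.5+o[0],(y+.5)/4-.5+o[1])
for n,a,b in(("ledge far L",(52,65),(362,42)) ,("ledge near L",(63,436),(38,77)),("flap near R",(551,380),(112,366)),("flap far R",(537,78),(425,310)),("tab end R",(411,461),(25,283))):
    print(n,tri(C(*a,(210,200)),C(*b,(215,165))))
E
```

```text
ledge/table hsv [ 15 110 127] [ 15 109 124] [ 19  91 132] [ 16 110 130] [ 90   2 115]
ledge 1 ((607.4815063476562, 246.8046875), (0.0, 0.0), 0.0) [[607.5, 246.8000030517578], [607.5, 246.8000030517578], [607.5, 246.8000030517578], [607.5, 246.8000030517578]] [607.4815 246.8047]
flap 2234 ((560.9422607421875, -4.203022003173828), (179.34136962890625, 70.5539779663086), 0.33692654967308044) [[471.1000061035156, 30.5], [471.5, -40.0], [650.7999877929688, -39.0], [650.4000244140625, 31.600000381469727]] [557.1096  -5.0088]
tab 168 ((443.058837890625, 50.898345947265625), (37.07634735107422, 23.368431091308594), 0.6790850162506104) [[424.3999938964844, 62.400001525878906], [424.70001220703125, 39.0], [461.70001220703125, 39.400001525878906], [461.5, 62.79999923706055]] [443.4795  49.7351]
ledge far L (array([0.6578, 0.2552, 0.0604]), np.float64(0.002820684738311975))
ledge near L (array([0.4383, 0.2419, 0.0652]), np.float64(0.0022836227764079977))
flap near R (array([ 0.4736, -0.0433,  0.0677]), np.float64(0.0018954401530534004))
flap far R (array([ 0.6512, -0.0338,  0.0754]), np.float64(0.0026467631205421725))
tab end R (array([0.4261, 0.0383, 0.0638]), np.float64(0.002950682197644399))
```

```bash
python3 - <<'E'
from h import *
t=cv2.GaussianBlur(cv2.imread("pics/top0.png"),(3,3),0)
h=cv2.cvtColor(t,cv2.COLOR_BGR2HSV)
roi=np.zeros(h.shape[:2],bool); roi[205:320,215:262]=1
led=big(cv2.morphologyEx((roi&(h[...,0]<=17)&(h[...,1]>70)&(h[...,2]>95)).astype(np.uint8),cv2.MORPH_OPEN,np.ones((5,5)))); roi[:]=0; roi[210:325,262:352]=1
bl=cv2.dilate(bluemask(t).astype(np.uint8),np.ones((5,5)))>0
hull,_=0,0; hl=cv2.convexHull(np.argwhere(bl)[:,::-1].astype(np.int32)); f=cv2.fillConvexPoly(np.zeros(bl.shape,np.uint8),hl,1)>0
fl=(roi&((h[...,1]<55)|f)).astype(np.uint8)
flp=big(cv2.morphologyEx(fl,cv2.MORPH_OPEN,np.ones((13,13))))
for n,m,z in(("ledge",led,.0685),("flap",flp,.07)):
    P=np.array([plane("top",c,z)[:2] for c in np.argwhere(m)[:,::-1]])*1000
    r=cv2.minAreaRect(P.astype(np.float32)); print(n,m.sum(),r, cv2.boxPoints(r).round(1).tolist(),P.mean(0))
o=t.copy(); o[led]=(0,255,0); o[flp&~bl]=(0,0,255)
def edge(pts,ax): # line fit, ax = slope angle of y over x
    vx,vy,x,y=cv2.fitLine(np.float32(pts),cv2.DIST_HUBER,0,.01,.01).ravel(); return np.array([x,y]),np.degrees(np.arctan2(vy,vx) if ax else np.arctan2(vy,vx))
for n,m,z,r0,r1 in(("ledge",led,.0685,225,300),("flap",flp,.07,226,290)):
    for sd in(0,-1):
        P=[plane("top",(np.where(m[v])[0][sd]+(-.5 if sd==0 else .5),v),z)[:2]*1000 for v in range(r0,r1)]
        print(n,"L" if sd==0 else "R",edge(P,1))
for n,m,z,c0,c1 in(("ledge",led,.0685,228,250),("flap",flp,.07,270,300),("flapR",flp,.07,318,342)):
    for sd in(0,-1):
        P=[plane("top",(u,np.where(m[:,u])[0][sd]+(-.5 if sd==0 else .5)),z)[:2]*1000 for u in range(c0,c1)]
        print(n,"far" if sd==0 else "near",edge(P,1))
ht=cross(cv2.imread("pics/top0.png"))[1]
T=np.float32([plane("top",c,.128)[:2]*1000 for c in ht[:,0]]); print("tin",cv2.minAreaRect(T))
cv2.imwrite("pics/mask.png",cv2.resize(o[200:325,210:400],None,fx=4,fy=4))
E
```

```text
Traceback (most recent call last):
  File "h.py", line 11, in plane
    o,d=ray(n,uv); return o+d*(z-o[2])/d[2]
        ~~~^^^^^^
  File "h.py", line 8, in ray
    f,cx,cy,T=cam(n); d=np.array([(uv[0]-cx)/f,-(uv[1]-cy)/f,-1.]); R=T[:3,:3]
              ~~~^^^
  File "h.py", line 5, in cam
    p=arm.camera_params(n); f=240/np.tan(np.radians(p["vertical_fov"]/2))
ValueError: time passes only in moves, steps and waits
```

```bash
sed -i 's/^def cam(n):/import functools\n@functools.lru_cache(None)\ndef cam(n):/' h.py
cat > m.py <<'E'
from h import *
t=cv2.GaussianBlur(cv2.imread("pics/top0.png"),(3,3),0)
h=cv2.cvtColor(t,cv2.COLOR_BGR2HSV)
roi=np.zeros(h.shape[:2],bool); roi[205:320,215:262]=1
led=big(cv2.morphologyEx((roi&(h[...,0]<=17)&(h[...,1]>70)&(h[...,2]>95)).astype(np.uint8),cv2.MORPH_OPEN,np.ones((5,5)))); roi[:]=0; roi[210:325,262:352]=1
bl=cv2.dilate(bluemask(t).astype(np.uint8),np.ones((5,5)))>0
hl=cv2.convexHull(np.argwhere(bl)[:,::-1].astype(np.int32)); f=cv2.fillConvexPoly(np.zeros(bl.shape,np.uint8),hl,1)>0
flp=big(cv2.morphologyEx((roi&((h[...,1]<55)|f)).astype(np.uint8),cv2.MORPH_OPEN,np.ones((13,13))))
def edge(P):
    vx,vy,x,y=cv2.fitLine(np.float32(P),cv2.DIST_HUBER,0,.01,.01).ravel(); return np.array([x,y]),np.degrees(np.arctan2(vy,vx))
for n,m,z,r0,r1 in(("ledge",led,.0685,225,300),("flap",flp,.07,226,290)):
    for sd in(0,-1):
        print(n,"LR"[sd],edge([plane("top",(np.where(m[v])[0][sd]+(-.5 if sd==0 else .5),v),z)[:2]*1000 for v in range(r0,r1)]))
for n,m,z,c0,c1 in(("ledge",led,.0685,228,250),("flap",flp,.07,270,300),("flapR",flp,.07,318,342)):
    for sd in(0,-1):
        print(n,"FN"[sd],edge([plane("top",(u,np.where(m[:,u])[0][sd]+(-.5 if sd==0 else .5)),z)[:2]*1000 for u in range(c0,c1)]))
ht=cross(cv2.imread("pics/top0.png"))[1]
print("tin",cv2.minAreaRect(np.float32([plane("top",c,.128)[:2]*1000 for c in ht[:,0]])))
o=t.copy(); o[led]=(0,255,0); o[flp&~bl]=(0,0,255)
cv2.imwrite("pics/mask.png",cv2.resize(o[200:325,210:400],None,fx=4,fy=4))
E
python3 m.py
```

```text
ledge L (array([496.7048, 246.1451], dtype=float32), np.float32(3.3119066))
ledge R (array([554.7451, 177.3893], dtype=float32), np.float32(3.4224408))
flap L (array([567.7868, 151.836 ], dtype=float32), np.float32(2.4383624))
flap R (array([580.8713, -38.6498], dtype=float32), np.float32(3.2568085))
ledge F (array([657.2925, 222.3174], dtype=float32), np.float32(-85.7333))
ledge N (array([436.5502, 211.3906], dtype=float32), np.float32(-85.81382))
flap F (array([638.8295, 108.2493], dtype=float32), np.float32(-71.55835))
flap N (array([463.4443,  96.941 ], dtype=float32), np.float32(-86.80123))
flapR F (array([653.3405,  -3.8287], dtype=float32), np.float32(-85.97956))
flapR N (array([469.0589,  -1.8829], dtype=float32), np.float32(-86.034035))
tin ((554.2428588867188, 78.93782043457031), (92.65425109863281, 142.50912475585938), 85.452392578125)
```

View pics/mask.png

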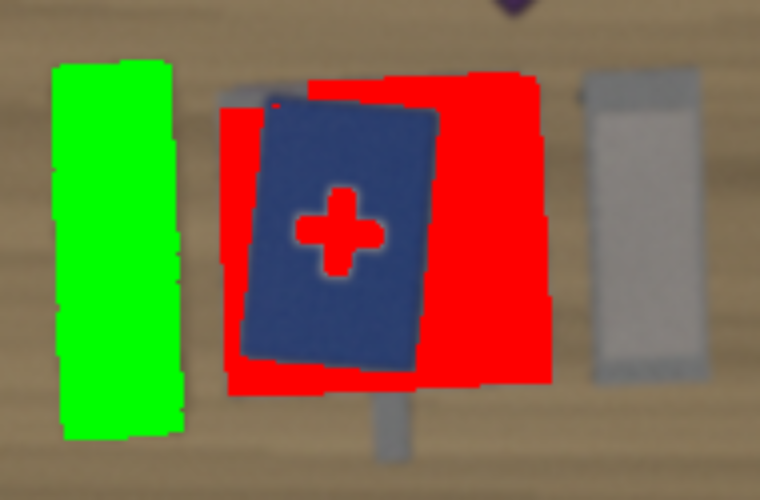

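The mask shows the ledge (green) and flap (red) cleanly. Both edge sets agree on the poses:

| Object | Position (m) | Yaw (rad) |
|---|---|---|
| Box | (0.556, 0.055) | ≈0.063 |
| Ledge | (0.546, 0.213) | ≈0.063 |
| Tin | (0.555, 0.079) | ≈-0.08 |

I'll push with both open fingers spread along the box's x axis so the tin squares itself against them.

```bash
python3 -m jog '[[[0,0,0,0,0,-1,1],[0,0,0,0,0,-1,1],[0,0,0,0,0,-1,1],[0,0,0,0,0,-1,1],[0,0,0,0,0,-1,1],[0,0,0,0,0,-1,1],[0,0,0,0,0,-1,1],[0,0,0,0,0,-1,1]]]'; cat > st.py <<'E'
from h import *
from scipy.spatial.transform import Rotation as R
import sys
s=arm.get_state(); q=s["tcp_rot"]; M=R.from_quat([*q[1:],q[0]]).as_matrix()
yb=.063; B=np.array([.556,.055,0]); E=np.array([[np.cos(yb),np.sin(yb),0],[-np.sin(yb),np.cos(yb),0],[0,0,1]])
print("t",s["clock"],"tcp",s["tcp_pos"],"box",E@(s["tcp_pos"]-B),"yaw_y",np.arctan2(M[1,1],M[0,1]),"tilt z",M[:,2],"F",s["contact_force"],"w",s["width"],s["grip_force"],"q",s["joints"])
if len(sys.argv)>1:
    g=B+E.T@np.array([float(v) for v in sys.argv[1:4]]); print("to go tool, full scales",M.T@(g-s["tcp_pos"])/.05)
E
python3 st.py 0 -.085 .23
```

```text
clock: 0.9
tcp_pos: [0.2535, -0.5708, 0.2307]
tcp_rot: [-0.001, 0.688, 0.726, 0.0]
contact_force: [0.2, -0.0, -1.1]
width: 0.0854
grip_force: 0.0
t 0.9 tcp [ 0.2535 -0.5708  0.2307] box [-0.3413 -0.6055  0.2307] yaw_y 0.05313908067990196 tilt z [-0.0003  0.0013 -1.    ] F [ 0.1851 -0.0344 -1.0932] w 0.08537432274715628 0.0 q [-1.3315  0.5281  1.4334  0.      1.1814 -1.3847]
to go tool, full scales [10.4768  6.7229  0.0266]
```

```bash
python3 -m jog '[[[0.75,0.48,0,0,0,-0.06,1],[0.75,0.48,0,0,0,0,1],[0.75,0.48,0,0,0,0,1],[0.75,0.48,0,0,0,0,1],[0.75,0.48,0,0,0,0,1],[0.75,0.48,0,0,0,0,1],[0.75,0.48,0,0,0,0,1]]]' >/dev/null; python3 -m jog '[[[0.75,0.48,0,0,0,0,1],[0.75,0.48,0,0,0,0,1],[0.75,0.48,0,0,0,0,1],[0.75,0.48,0,0,0,0,1],[0.75,0.48,0,0,0,0,1],[0.75,0.48,0,0,0,0,1],[0.7,0.45,0,0,0,0,1],[0,0,0,0,0,0,1]]]'>/dev/null; python3 st.py 0 -.085 .075
```

```text
t 2.4 tcp [ 0.5604 -0.0267  0.231 ] box [-0.0008 -0.0818  0.231 ] yaw_y 0.06175093781982073 tilt z [ 0.0013  0.0014 -1.    ] F [ 0.0571 -1.0077 -0.0641] w 0.08564408978718886 0.0 q [-0.2477  0.4412  1.5963  0.0019  1.1032 -0.3103]
to go tool, full scales [-0.0683  0.0109  3.1208]
```

```bash
python3 -m jog '[[[-0.06,0,0.8,0,0,0,1],[0,0,0.8,0,0,0,1],[0,0,0.7,0,0,0,1],[0,0,0.4,0,0,0,1],[0,0,0.25,0,0,0,1],[0,0,0.1,0,0,0,1],[0,0,0,0,0,0,1]]]'>/dev/null; python3 st.py 0 -.05 .075
python3 - <<'E'
from h import *
s=arm.snapshot("side");t=arm.snapshot("top")
cv2.imwrite("pics/pre.png",np.hstack([cv2.resize(s[130:310,200:350],(500,600)),]))
E
```

```text
t 3.1 tcp [ 0.5588 -0.0344  0.0787] box [-0.0028 -0.0894  0.0787] yaw_y 0.05560114281955406 tilt z [-0.0004 -0.     -1.    ] F [0.8987 0.451  0.7445] w 0.0853061929086732 0.0 q [-0.261   0.6624  1.7189 -0.0002  0.7607 -0.3165]
to go tool, full scales [0.7885 0.0506 0.0738]
```

View pics/pre.png

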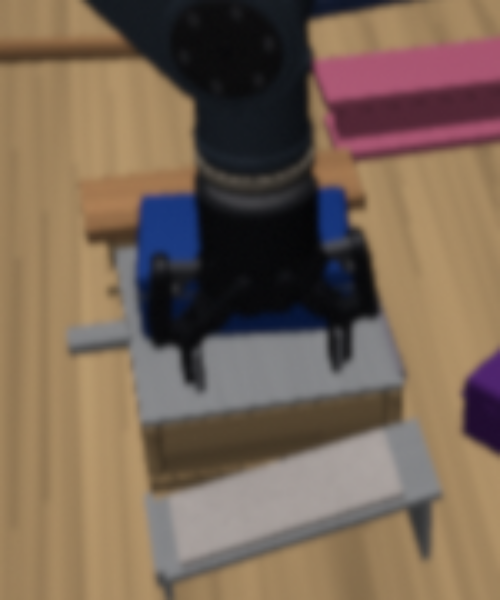

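The fingers are over the flap, to the right of the tin, with nothing touched. I'll push now.

```bash
python3 -m jog '[[[0.2,0,0.04,0,0,-0.05,1],[0.2,0,0,0,0,0,1],[0.2,0.02,0,0,0,0,1],[0.2,0.02,0,0,0,0,1],[0.2,0.02,0,0,0,0,1],[0.2,0,0,0,0,0,1]]]'>/dev/null; python3 st.py 0 0 .075; python3 -m jog '[[[0.2,0,0,0,0,0,1],[0.2,0,0,0,0,0,1],[0.2,0,0,0,0,0,1],[0.2,0,0,0,0,0,1],[0.1,0,0,0,0,0,1],[0,0,0,0,0,0,1]]]'>/dev/null; python3 st.py 0 .097 .075
python3 - <<'E'
from h import *
s=arm.snapshot("side");t=arm.snapshot("top")
a=cv2.resize(t[190:330,200:360],(400,350));b=cv2.resize(s[130:290,200:360],(400,400))
cv2.imwrite("pics/mid.png",np.hstack([cv2.copyMakeBorder(a,0,50,0,0,0),b]))
E
```

```text
t 3.8 tcp [0.559  0.0268 0.0771] box [ 0.0012 -0.0283  0.0771] yaw_y 0.06380660071566545 tilt z [ 0.0019 -0.0006 -1.    ] F [ 1.6784 -2.1615  1.3907] w 0.08552507737544522 1.0634250193834305 q [-0.1516  0.6643  1.722  -0.0004  0.7534 -0.2151]
to go tool, full scales [ 0.567  -0.0241  0.0412]
t 4.4 tcp [0.5547 0.0723 0.0767] box [-0.0002  0.0173  0.0767] yaw_y 0.06407704047708472 tilt z [-0.0009  0.001  -1.    ] F [-0.3101 -0.8032 -0.11  ] w 0.08542983704606999 0.0 q [-0.0707  0.6654  1.7207  0.0013  0.7564 -0.1357]
to go tool, full scales [1.5939 0.0056 0.0352]
```

View pics/mid.png

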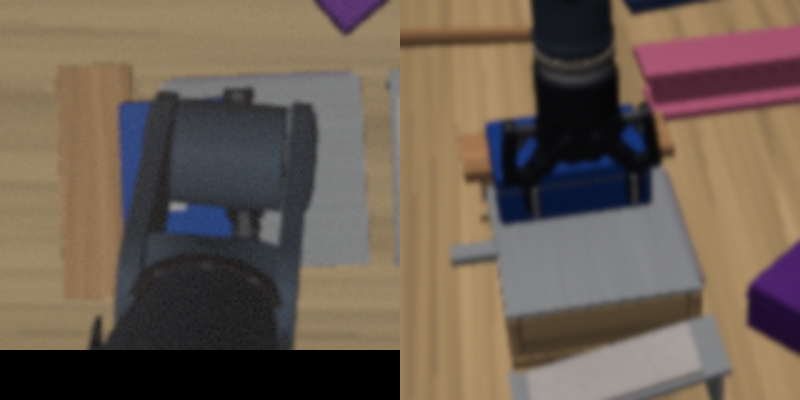

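The tin is flush against the fingers, upright and starting to bridge the gap. I'll continue.

```bash
python3 -m jog '[[[0.2,0,0,0,0,0,1],[0.2,0,0,0,0,0,1],[0.2,0,0,0,0,0,1],[0.2,0,0,0,0,0,1]]]'|grep force; python3 -m jog '[[[0.2,0,0,0,0,0,1],[0.15,0,0,0,0,0,1],[0.1,0,0,0,0,0,1],[0.05,0,0,0,0,0,1],[0,0,0,0,0,0,1]]]'>/dev/null; python3 st.py 0 .097 .075
cat > tin.py <<'E'
from h import *
import sys
k=sys.argv[1]
t=arm.snapshot("top");s=arm.snapshot("side"); cv2.imwrite(f"pics/t{k}.png",t);cv2.imwrite(f"pics/s{k}.png",s)
yb=.063; B=np.array([.556,.055,0]); E=np.array([[np.cos(yb),np.sin(yb),0],[-np.sin(yb),np.cos(yb),0],[0,0,1]])
z=float(sys.argv[2])
try:
    ct,ht=cross(t); P=E@(plane("top",ct,z)-B); print("cross box frame",P, "px",ct)
    r=cv2.minAreaRect(np.float32([(E@(plane("top",c,z)-B))[:2]*1000 for c in ht[:,0]])); print("tin top rect (box)",r)
except Exception as e: print(e)
try:
    cs,hs=cross(s); print("side px",cs, E@(plane("side",cs,z)-B)); p,e=tri(ct,cs); print("tri",E@(p-B),e)
except Exception as e: print(e)
E
python3 tin.py 2 .128
```

```text
contact_force: [0.3, -1.2, 0.1]
grip_force: 1.1
t 5.4 tcp [0.5509 0.1365 0.0767] box [0.0001 0.0817 0.0767] yaw_y 0.0636040051844021 tilt z [-0.0004  0.0006 -1.    ] F [ 0.3895  0.0406 -0.6138] w 0.08562489902752161 0.0 q [ 0.0457  0.6724  1.7001  0.0009  0.7695 -0.0185]
to go tool, full scales [ 0.3066 -0.001   0.0348]
attempt to get argmax of an empty sequence
attempt to get argmax of an empty sequence
```

```bash
python3 -m jog '[[[-0.4,0,0,0,0,0,1],[-0.8,0,-0.4,0,0,0,1],[-0.8,0,-0.6,0,0,0,1],[-0.8,0,-0.4,0,0,0,1],[-0.8,0,0,0,0,0,1],[-0.8,0,0,0,0,0,1],[-0.6,0,0,0,0,0,1],[0,0,0,0,0,0,1]]]'>/dev/null; python3 st.py 0 .07 .075; python3 tin.py 3 .127
```

```text
t 6.3 tcp [ 0.5681 -0.1182  0.1473] box [ 0.0012 -0.1737  0.1473] yaw_y 0.05790162462048413 tilt z [ 0.0029 -0.0017 -1.    ] F [-0.1885 -0.5464 -0.0413] w 0.08564922629516974 0.0 q [-0.3974  0.5755  1.6275 -0.0006  0.9353 -0.455 ]
to go tool, full scales [ 4.8757 -0.052   1.4363]
cross box frame [-0.0064  0.1445  0.127 ] px [240.9413 263.6453]
tin top rect (box) ((-7.543792724609375, 140.26988220214844), (141.80201721191406, 87.00215911865234), 0.7468814849853516)
side px [258.5682 170.7045] [-0.0147  0.1441  0.127 ]
tri [-0.0105  0.1449  0.1265] 0.00827596348057256
```

```bash
python3 -m jog '[[[-1,0,-0.2,0,0,0,1],[-1,0,-0.2,0,0,0,1],[-1,0,-0.2,0,0,0,1],[-1,0,0,0,0,0,1],[0,0,0,0,0,0,1]]]'>/dev/null; python3 tin.py 4 .127; python3 - <<'E'
from h import *
t=cv2.imread("pics/t4.png");s=cv2.imread("pics/s4.png")
a=cv2.resize(t[200:320,210:350],(420,360));b=cv2.resize(s[140:260,210:330],(360,360))
cv2.imwrite("pics/v4.png",np.hstack([a,b]))
E
```

```text
cross box frame [-0.0063  0.1445  0.127 ] px [240.9806 263.6205]
tin top rect (box) ((-8.226119995117188, 139.18545532226562), (140.9967041015625, 82.41828155517578), 1.3856596946716309)
attempt to get argmax of an empty sequence
```

View pics/v4.png

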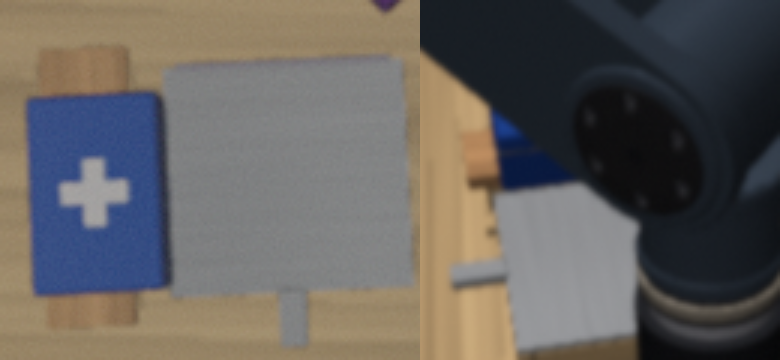

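Top view: the tin is square on the ledge. It is about 13 mm short of centre sideways and 6 mm too near along the ledge. I'll finish the lateral push, then nudge its near end.

```bash
python3 -m jog '[[[1,0,0,0,0,0,1],[1,0,0,0,0,0,1],[1,0,0,0,0,0,1],[1,0,0,0,0,0,1],[1,0,0,0,0,0,1],[0.8,0,0,0,0,0,1],[0.5,0,0,0,0,0,1],[0,0,0,0,0,0,1]]]'>/dev/null; python3 st.py 0 .07 .077
```

```text
t 7.8 tcp [0.5566 0.0103 0.176 ] box [-0.0022 -0.0446  0.176 ] yaw_y 0.07122537279222839 tilt z [-0.0034  0.0021 -1.    ] F [-0.6286  0.4133 -0.3   ] w 0.08570619347720124 0.0 q [-0.1829  0.5098  1.6586  0.0017  0.9769 -0.2551]
to go tool, full scales [2.2872 0.0691 1.9852]
```

```bash
python3 -m jog '[[[0.4,0,0.6,0,0,0.05,1],[0.4,0,0.6,0,0,0,1],[0.4,0,0.4,0,0,0,1],[0.4,0,0.25,0,0,0,1],[0.3,0,0.13,0,0,0,1],[0.2,0,0,0,0,0,1],[0,0,0,0,0,0,1]]]'>/dev/null; python3 st.py 0 .095 .077
```

```text
t 8.5 tcp [0.5534 0.1102 0.0777] box [0.0009 0.0552 0.0777] yaw_y 0.05821831769081149 tilt z [ 0.0006  0.0001 -1.    ] F [ 0.9001  0.7472 -0.2443] w 0.08527329776959379 0.0 q [-0.0015  0.6677  1.7088  0.0001  0.7646 -0.0598]
to go tool, full scales [ 0.7953 -0.0217  0.0138]
```

```bash
python3 -m jog '[[[0.2,0,0,0,0,-0.03,1],[0.2,0,0,0,0,0,1],[0.15,0,0,0,0,0,1],[0.12,0,0,0,0,0,1],[0.08,0,0,0,0,0,1],[0.04,0,0,0,0,0,1],[0,0,0,0,0,0,1]]]'>/dev/null; python3 st.py 0 .095 .077
```

```text
t 9.2 tcp [0.5515 0.1483 0.0775] box [0.0013 0.0934 0.0775] yaw_y 0.060695528851348754 tilt z [ 0.0007  0.     -1.    ] F [ 0.0017 -2.3876  2.1207] w 0.08550758770490816 0.9511665254831314 q [ 0.0672  0.674   1.6915 -0.      0.7754  0.0065]
to go tool, full scales [ 0.0313 -0.0269  0.0093]
```

```bash
python3 -m jog '[[[0.03,0,0,0,0,0,1],[0,0,0,0,0,0,1],[-0.4,0,0,0,0,0,1],[-0.8,0,-0.6,0,0,1,1],[-0.8,0,-0.6,0,0,1,1],[-0.8,0.2,-0.6,0,0,1,1],[-0.8,0.4,-0.6,0,0,1,1],[-0.4,0.6,0,0,0,1,1]]]' >/dev/null; python3 -m jog '[[[0,0.8,0,0,0,1,0],[0,0.7,0,0,0,1,0],[0,0.5,0,0,0,1,0],[0,0.2,0,0,0,1,0],[0,0,0,0,0,1,0],[0,0,0,0,0,0.47,0],[0,0,0,0,0,0,0]]]'>/dev/null; python3 st.py -.14 .158 .2;  python3 tin.py 5 .127
```

```text
t 10.7 tcp [ 0.6417 -0.1451  0.1936] box [ 0.073  -0.2051  0.1936] yaw_y -1.5103318037416062 tilt z [-0.0011  0.0021 -1.    ] F [-0.091   1.6211 -0.191 ] w 0.0429769261335558 0.0 q [-0.3925  0.6134  1.38    0.0016  1.15    1.1171]
to go tool, full scales [-4.2775 -7.2509 -0.1085]
cross box frame [-0.0066  0.1566  0.127 ] px [235.5525 264.0166]
tin top rect (box) ((-13.373607635498047, 151.73196411132812), (85.58136749267578, 129.28289794921875), 89.91297149658203)
side px [261.7134 168.0061] [-0.0052  0.1544  0.127 ]
tri [-0.0058  0.1568  0.1254] 0.001509533563615277
```

```bash
python3 -m jog '[[[-0.5,-0.8,0,0,0,0,0],[-0.5,-0.8,0,0,0,0,0],[-0.5,-0.8,0,0,0,0,0],[-0.5,-0.8,0,0,0,0,0],[-0.5,-0.8,0,0,0,0,0],[-0.5,-0.8,0,0,0,0,0],[-0.5,-0.8,0,0,0,0,0],[-0.5,-0.8,0,0,0,0,0]]]' >/dev/null; python3 -m jog '[[[-0.28,-0.8,0,0,0,0,0],[0,0,0.5,0,0,0,0],[0,0,0.6,0,0,0,0],[0,0,0,0,0,0,0]]]'>/dev/null;python3 st.py -.125 .158 .079
```

```text
t 12.0 tcp [0.4038 0.2007 0.1373] box [-0.1428  0.155   0.1373] yaw_y -1.5077431200183151 tilt z [-0.0068 -0.0011 -1.    ] F [-0.2711 -0.7472  0.1707] w 0.043055319512472094 0.0 q [0.2124 0.46   1.9466 0.0005 0.7418 1.7197]
to go tool, full scales [ 0.363  -0.0603  1.1631]
```

```bash
python3 -m jog '[[[0,-0.04,0.5,0,0,0,0],[0.1,0,0.4,0,0,0,0],[0.1,0,0.2,0,0,0,0],[0.1,0,0.03,0,0,0,0],[0,0,0,0,0,0,0]]]'>/dev/null;python3 st.py -.087 .158 .079
```

```text
t 12.5 tcp [0.4232 0.2035 0.0837] box [-0.1232  0.1566  0.0837] yaw_y -1.510476560801084 tilt z [ 0.0023  0.0005 -1.    ] F [ 0.1129 -0.512   0.0418] w 0.04249995101336575 0.0 q [0.2096 0.5802 1.9453 0.0001 0.6138 1.7199]
to go tool, full scales [ 0.7238 -0.0305  0.095 ]
```

```bash
python3 -m jog '[[[0.2,0,0.08,0,0,0,0],[0.2,-0.02,0,0,0,0,0],[0.14,0,0,0,0,0,0],[0.1,0,0,0,0,0,0],[0.06,0,0,0,0,0,0],[0.03,0,0,0,0,0,0],[0,0,0,0,0,0,0]]]'>/dev/null;python3 st.py -.087 .158 .079
```

```text
t 13.2 tcp [0.4571 0.2065 0.0788] box [-0.0891  0.1575  0.0788] yaw_y -1.5099312414987451 tilt z [-0.0012 -0.0003 -1.    ] F [-2.1142 -0.8044  0.5495] w 0.04252320466503119 0.0 q [ 0.2012  0.6143  1.8656 -0.      0.6629  1.7112]
to go tool, full scales [ 0.0423 -0.0109 -0.0032]
```

```bash
python3 -m jog '[[[0.04,0,0,0,0,0,0],[0,0,0,0,0,0,0],[-0.4,0,0,0,0,0,0],[-0.4,0,-0.5,0,0,0,0],[0,0.5,-0.7,0,0,0,0],[0,0.8,-0.7,0,0,0,0],[0,0.8,-0.5,0,0,0,0],[0.2,0.8,0,0,0,0,0]]]'>/dev/null; python3 -m jog '[[[0,0.4,0,0,0,0,0],[0,0,0,0,0,0,0]]]'>/dev/null; python3 st.py -.118 0 .15; python3 tin.py 6 .127
```

```text
t 14.2 tcp [0.4422 0.0399 0.1978] box [-0.1146 -0.0079  0.1978] yaw_y -1.5142191347579737 tilt z [ 0.0051 -0.0014 -1.    ] F [-0.0064 -0.0408  0.1133] w 0.042840739970650826 0.0 q [-0.1622  0.3375  1.911  -0.0007  0.8878  1.3524]
to go tool, full scales [-0.0745 -0.1582  0.9561]
cross box frame [0.0015 0.1566 0.127 ] px [235.4371 260.4286]
tin top rect (box) ((1.4742355346679688, 154.92959594726562), (141.85330200195312, 93.701904296875), 0.32733920216560364)
side px [264.8868 167.6918] [0.0029 0.1541 0.127 ]
tri [0.0023 0.1568 0.1252] 0.0015893008779824113
```

The tin sits within about 2 mm of centre and 0.3° of square. Now the tab: it measures at box (-0.118, 0.002), matching the text.

```bash
python3 -m jog '[[[-0.07,-0.2,0.4,0,0,-0.04,0.3],[0,0,0.7,0,0,0,0.3],[0,0,0.7,0,0,0,0.3],[0,0,0.5,0,0,0,0.3],[0,0,0.4,0,0,0,0.3],[0,0,0.2,0,0,0,0.3],[0,0,0,0,0,0,0.3]]]'|grep -i force;python3 st.py -.118 .002 .048
```

```text
contact_force: [0.0, -0.5, -0.6]
grip_force: 0.0
t 15.0 tcp [0.4349 0.0533 0.0509] box [-0.121   0.006   0.0509] yaw_y -1.5025398212280328 tilt z [-0.0025  0.0004 -1.    ] F [ 0.0479 -0.5098 -0.627 ] w 0.055735517993895006 0.0 q [-0.1342  0.6331  2.0359  0.0002  0.4752  1.3682]
to go tool, full scales [0.0588 0.0795 0.0568]
```

```bash
python3 -m jog '[[[0.06,0.08,0.05,0,0,0.03,0.3],[0,0,0,0,0,0,-1],[0,0,0,0,0,0,-1],[0,0,0,0,0,0,-1],[0,0,0,0,0,0,-1],[0,0,0,0,0,0,-1],[0,0,0,0,0,0,-1]]]'>/dev/null;python3 st.py -.118 .002 .048
python3 - <<'E'
from h import *
t=arm.snapshot("top");s=arm.snapshot("side")
th=np.linspace(0,np.pi/2,25);x=-.208*np.cos(th)/.05;z=-.208*np.sin(th)/.05
for i in range(3):print([(round(a,2),round(b,2)) for a,b in zip(np.diff(x)[8*i:8*i+8],np.diff(z)[8*i:8*i+8])])
cv2.imwrite("pics/grip.png",cv2.resize(s[150:290,190:350],(640,560)))
E
```

```text
t 15.7 tcp [0.4395 0.0485 0.0504] box [-0.1166  0.0009  0.0504] yaw_y -1.5092496179264887 tilt z [ 0.0022 -0.0001 -1.    ] F [-0.0044  0.7164  6.2359] w 0.020554717552326022 58.688507080078125 q [-0.1439  0.6354  2.0294  0.0004  0.4746  1.3649]
to go tool, full scales [-0.0273 -0.0228  0.0472]
[(np.float64(0.01), np.float64(-0.27)), (np.float64(0.03), np.float64(-0.27)), (np.float64(0.04), np.float64(-0.27)), (np.float64(0.06), np.float64(-0.27)), (np.float64(0.08), np.float64(-0.26)), (np.float64(0.1), np.float64(-0.25)), (np.float64(0.11), np.float64(-0.25)), (np.float64(0.13), np.float64(-0.24))]
[(np.float64(0.14), np.float64(-0.23)), (np.float64(0.16), np.float64(-0.22)), (np.float64(0.17), np.float64(-0.21)), (np.float64(0.19), np.float64(-0.2)), (np.float64(0.2), np.float64(-0.19)), (np.float64(0.21), np.float64(-0.17)), (np.float64(0.22), np.float64(-0.16)), (np.float64(0.23), np.float64(-0.14))]
[(np.float64(0.24), np.float64(-0.13)), (np.float64(0.25), np.float64(-0.11)), (np.float64(0.25), np.float64(-0.1)), (np.float64(0.26), np.float64(-0.08)), (np.float64(0.27), np.float64(-0.06)), (np.float64(0.27), np.float64(-0.04)), (np.float64(0.27), np.float64(-0.03)), (np.float64(0.27), np.float64(-0.01))]
```

View pics/grip.png

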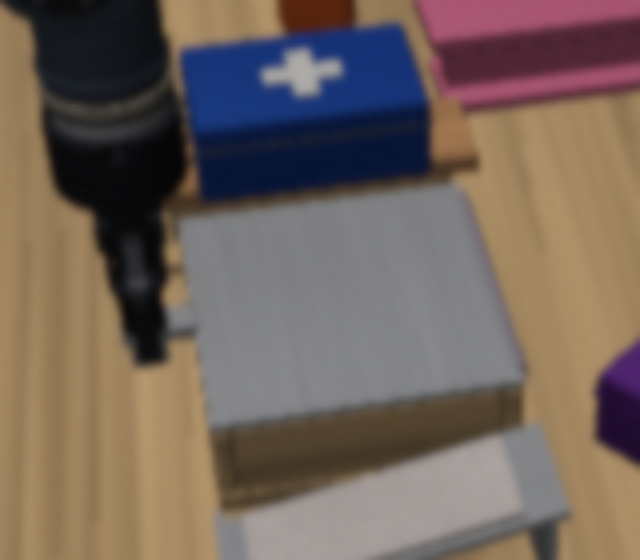

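The tin is level and clear of the flap, and the fingers hold the tab (width 20.6 mm, grip 59 N). I'll lift along the arc and check force after each call.

```bash
python3 -m jog '[[[0.01,0,-0.27,0,0,0,-1],[0.03,0,-0.27,0,0,0,-1],[0.04,0,-0.27,0,0,0,-1],[0.06,0,-0.27,0,0,0,-1]]]'|grep force;python3 st.py -.1109 .001 .1040;  python3 -m jog '[[[0.08,0,-0.26,0,0,0,-1],[0.1,0,-0.25,0,0,0,-1],[0.11,0,-0.25,0,0,0,-1],[0.13,0,-0.24,0,0,0,-1]]]'|grep force;python3 st.py -.09 .001 .154
```

```text
contact_force: [5.0, 1.3, -7.5]
grip_force: 58.9
t 16.2 tcp [0.4469 0.0489 0.1038] box [-0.1092  0.0008  0.1038] yaw_y -1.5094386479302484 tilt z [ 0.002   0.0001 -1.    ] F [ 4.9552  1.2584 -7.5323] w 0.02035931169858946 58.9094477891922 q [-0.1407  0.5239  1.9816  0.0007  0.6341  1.3682]
to go tool, full scales [-0.0333 -0.0034 -0.0049]
contact_force: [4.6, -0.5, -10.5]
grip_force: 59.0
t 16.6 tcp [0.4675 0.0501 0.1534] box [-0.0886  0.0007  0.1534] yaw_y -1.509158586944747 tilt z [ 0.0012 -0.0001 -1.    ] F [  4.6353  -0.5434 -10.5406] w 0.020670552107751046 58.996118903160095 q [-0.1315  0.4471  1.8921  0.      0.8012  1.3776]
to go tool, full scales [-0.0276 -0.0057 -0.011 ]
```

Tracking well at low force; continuing.

```bash
python3 -m jog '[[[0.14,0,-0.23,0,0,0,-1],[0.16,0,-0.22,0,0,0,-1],[0.17,0,-0.21,0,0,0,-1],[0.19,0,-0.2,0,0,0,-1]]]'|grep force;python3 st.py -.057 .001 .197;  python3 -m jog '[[[0.2,0,-0.19,0,0,0,-1],[0.21,0,-0.17,0,0,0,-1],[0.22,0,-0.16,0,0,0,-1],[0.23,0,-0.14,0,0,0,-1]]]'|grep force;python3 st.py -.014 .001 .2303
```

```text
contact_force: [4.1, -1.5, -13.0]
grip_force: 59.1
t 17.0 tcp [0.499  0.0519 0.1954] box [-0.0571  0.0005  0.1954] yaw_y -1.5086656010259838 tilt z [-0.0027 -0.0007 -1.    ] F [  4.0836  -1.5351 -12.9794] w 0.020680808577838425 59.11305606365204 q [-0.1188  0.4152  1.7743 -0.0013  0.9547  1.3906]
to go tool, full scales [ 0.0021 -0.0097 -0.0315]
contact_force: [-1.0, -3.0, -9.4]
grip_force: 59.0
t 17.4 tcp [0.5392 0.0542 0.2274] box [-0.0168  0.0003  0.2274] yaw_y -1.5082451710639153 tilt z [-0.0096 -0.0016 -1.    ] F [-1.0386 -2.9757 -9.397 ] w 0.020648320815920794 59.01230871677399 q [-0.1046  0.4248  1.6389 -0.0029  1.0873  1.405 ]
to go tool, full scales [ 0.0548 -0.0143 -0.0585]
```

```bash
python3 -m jog '[[[0.24,0,-0.13,0,0,0,-1],[0.25,0,-0.11,0,0,0,-1],[0.25,0,-0.1,0,0,0,-1],[0.26,0,-0.08,0,0,0,-1]]]'|grep force;python3 st.py .036 .001 .249;  python3 -m jog '[[[0.27,0,-0.06,0,0,0,-1],[0.27,0,-0.04,0,0,0,-1],[0.27,0,-0.03,0,0,0,-1],[0.27,0,-0.01,0,0,0,-1],[0,0,0,0,0,0,-1]]]'|grep force;python3 st.py .09 .001 .2563
```

```text
contact_force: [-4.9, -4.1, -6.1]
grip_force: 59.0
t 17.8 tcp [0.5882 0.057  0.2483] box [0.0323 0.     0.2483] yaw_y -1.5082936863922571 tilt z [-0.0121 -0.0022 -0.9999] F [-4.8721 -4.141  -6.1421] w 0.020753481719085403 58.958144187927246 q [-0.0906  0.4675  1.4922 -0.0036  1.1938  1.4191]
to go tool, full scales [ 0.0747 -0.0199 -0.0141]
contact_force: [-0.2, -3.8, -3.5]
grip_force: 58.9
t 18.3 tcp [0.6455 0.0603 0.2562] box [ 0.0896 -0.0004  0.2562] yaw_y -1.508231825822617 tilt z [-0.0043 -0.002  -1.    ] F [-0.1724 -3.7548 -3.4793] w 0.020443558532475734 58.88437628746033 q [-0.0779  0.537   1.3392 -0.0025  1.2695  1.4311]
to go tool, full scales [ 0.0071 -0.0272 -0.0028]
```

```bash
python3 -m jog '[[[0,0,0,0,0,0,0.2],[0,0,0,0,0,0,0.2],[0,0,0,0,0,0,0.2],[0,0,0,0,0,0,0.2],[0,0,-0.3,0,0,0,0.2],[0,0,-0.7,0,0,0,0.2],[0,0,-0.7,0,0,0,0.2],[0,0,-0.3,0,0,0,0.2]]]'|grep force; python3 -m jog '[[[-0.5,0.6,0,0,0,0,0.2],[-0.7,0.7,0,0,0,0,0.2],[-0.7,0.7,0,0,0,0,0.2],[-0.7,0.7,0,0,0,0,0.2],[-0.6,0.7,0,0,0,0,0.2],[0,0.9,0,0,0,0,0.2],[0,0.9,0,0,0,0,0.2],[0,0,0,0,0,0,0.2]]]'|grep force; python3 st.py; python3 tin.py 7 .127; python3 - <<'E'
from h import *
t=cv2.imread("pics/t7.png");s=cv2.imread("pics/s7.png")
cv2.imwrite("pics/end.png",np.hstack([cv2.resize(t[190:330,200:360],(400,350)),cv2.resize(s[90:265,170:370],(400,350))]))
E
```

```text
contact_force: [0.2, 0.0, -0.3]
grip_force: 0.0
contact_force: [-0.6, 1.0, -0.0]
grip_force: 0.0
t 19.9 tcp [ 0.5033 -0.2133  0.3579] box [-0.0694 -0.2645  0.3579] yaw_y -1.5143612649808158 tilt z [ 0.0024 -0.0038 -1.    ] F [-0.6257  0.9726 -0.0109] w 0.0511288244600074 0.0 q [-0.6044  0.2922  1.4594 -0.0018  1.3859  0.9103]
cross box frame [0.0015 0.1567 0.127 ] px [235.3915 260.4113]
tin top rect (box) ((1.732147216796875, 155.56201171875), (90.72171783447266, 141.17262268066406), 89.67147064208984)
side px [266.2464 167.5362] [0.0064 0.154  0.127 ]
tri [0.0041 0.1568 0.1252] 0.005040187361893932
```

View pics/end.png

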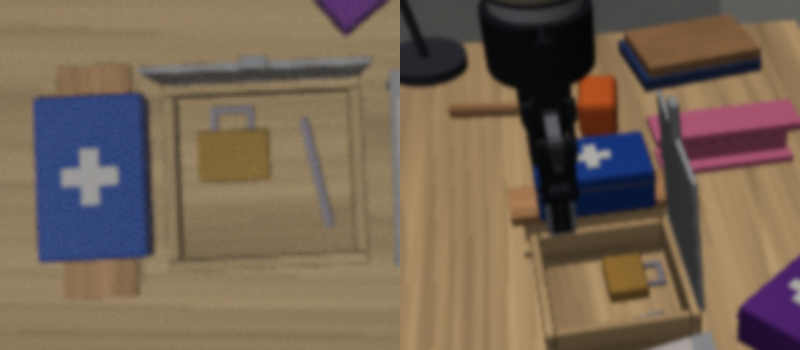

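The flap stands upright, showing the open box with a brass padlock inside. The tin at crop (90,177) is level, square and centred on the ledge, and the arm is clear.

```bash
python3 -c "
from workcell import arm
print(arm.sign_off())"
```

```text
the job is handed in; nothing more can be done
None
```

The tin sits level, square and centred to about 2 mm on the plywood ledge, the flap stands open and upright, and the job was handed in at about 20 s of the 56 s limit.

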